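Tip the nut tote and hold it

TASK

Take the blue tote by its orange grip fin and tip it up, with its yellow corner staying down on the bench, until all five loose clamp nuts have slid together into the yellow corner. Finish holding it like that by the fin, still and at a slope of roughly 30 degrees, so that a fitter can pick the nuts out; the program ends while holding. Do not touch the nuts, spill any, or disturb the other things on the bench.

Things in the scene. Friction and masses are not known exactly. Their poses are not given: they have to be found in the camera images.
- tote: Open blue plastic tote, outside 200 x 170 x 60 mm, walls and floor 4 mm, 0.3 to 0.45 kg, loose on the bench. Origin: centre of its underside; z up. Its x axis runs along the FLOOR DIAGONAL from the yellow corner (-x) to the corner with the orange fin (+x); the 200 mm side is turned 40 degrees clockwise (from above) from x. When the fin is lifted in an arc the tote pivots on its yellow corner.
- tote_fin (a point): Grip point of the orange fin, in the tote's frame x = 131, y = 0, z = 90 mm. The fin is an upright plate at the tote's corner, 40 mm long along the tote's x axis and 14 mm thick (fingers close along the tote's y axis); its top is 108 mm above the underside, and above the 60 mm rim it stands free on both sides.
- tote_foot (a point): Outer bottom point of the yellow corner, in the tote's frame at x = -131 mm, z = 0: the point on which the tote pivots on the bench.
- tote_corner (a point): Inner corner point of the yellow corner, on the inner floor (tote's frame x = -126 mm, z = 4 mm). Yellow floor patch and yellow rims mark it.
- nut1: Steel hexagonal clamp nut with a dark bore, 26 mm across, 14 mm high, about 35 g, lying flat and loose on the tote's floor. Origin: centre of its underside. It slides easily: the nuts start sliding at about 7 to 10 degrees of slope and, rubbing along a wall, need up to about 20 degrees.
- nut2: Steel hexagonal clamp nut with a dark bore, 26 mm across, 14 mm high, about 35 g, lying flat and loose on the tote's floor. Origin: centre of its underside. It slides easily: the nuts start sliding at about 7 to 10 degrees of slope and, rubbing along a wall, need up to about 20 degrees.
- nut3: Steel hexagonal clamp nut with a dark bore, 26 mm across, 14 mm high, about 35 g, lying flat and loose on the tote's floor. Origin: centre of its underside. It slides easily: the nuts start sliding at about 7 to 10 degrees of slope and, rubbing along a wall, need up to about 20 degrees.
- nut4: Steel hexagonal clamp nut with a dark bore, 26 mm across, 14 mm high, about 35 g, lying flat and loose on the tote's floor. Origin: centre of its underside. It slides easily: the nuts start sliding at about 7 to 10 degrees of slope and, rubbing along a wall, need up to about 20 degrees.
- nut5: Steel hexagonal clamp nut with a dark bore, 26 mm across, 14 mm high, about 35 g, lying flat and loose on the tote's floor. Origin: centre of its underside. It slides easily: the nuts start sliding at about 7 to 10 degrees of slope and, rubbing along a wall, need up to about 20 degrees.
- pillar: Bystander: bright steel guide pillar standing upright, 40 mm diameter (foot 52 mm), 110 mm tall. Origin: centre of its underside.
- scanner: Bystander: black hand-held 3D scanner lying on the bench, 160 x 75 x 45 mm, long along its x axis. Origin: centre of its underside.
- wearblock: Bystander: dark steel block, 100 x 70 x 47 mm, long along its x axis. Origin: centre of its underside.

How it is judged:
At the end, for the whole second after the job is handed in: Fingers press on the tote (over 3 N); it is tilted 15 to 46 degrees, fin grip point over 140 mm up, yellow corner under 25 mm up, touching no bystander; all five nuts lie in the tote within 85 mm of the inner yellow corner point; tote and nuts still (under 30 mm/s) (angle between tote's own z axis and vertical between 0.26 and 0.8 rad and height (world z) of tote_fin above 0.14 m and height (world z) of tote_foot below 0.025 m and contact force between the fingers and tote above 3 N and linear speed of each of tote, nut1, nut2, nut3, nut4, nut5 below 0.03 m/s and distance between each of nut1, nut2, nut3, nut4, nut5 and tote_corner below 0.085 m and x of each of nut1, nut2, nut3, nut4, nut5 in the frame of tote above -0.122 m and z of nut1 in the frame of tote between -0.004 and 0.05 m and z of nut2 in the frame of tote between -0.004 and 0.05 m and z of nut3 in the frame of tote between -0.004 and 0.05 m and z of nut4 in the frame of tote between -0.004 and 0.05 m and z of nut5 in the frame of tote between -0.004 and 0.05 m and contact force between tote and pillar below 0.2 N and contact force between tote and scanner below 0.2 N and contact force between tote and wearblock below 0.2 N); the arm keeps its last pose, push and grip.
It fails at once if a bystander (guide pillar, scanner or steel block) is shifted more than 20 mm or tipped (distance of any of pillar, scanner, wearblock from where it was at the start of the episode above 0.02 m or angle between any of pillar, scanner, wearblock's own z axis and vertical above 0.3 rad).
It fails at once if the robot touches a nut (contact force between any of the fingers, the arm and nut1 above 0.3 N or contact force between any of the fingers, the arm and nut2 above 0.3 N or contact force between any of the fingers, the arm and nut3 above 0.3 N or contact force between any of the fingers, the arm and nut4 above 0.3 N or contact force between any of the fingers, the arm and nut5 above 0.3 N).
It fails at once if a nut is out of the tote (distance between any of nut1, nut2, nut3, nut4, nut5 and tote above 0.17 m).
It also fails if it takes over 35 s, if anything falls off the work surface, if the arm or the gripper's body presses on something with over 40 N, if the wrist force passes 120 N, or if a joint passes its speed limit or range.

ROBOT

A 6-joint arm with a two-finger parallel gripper is mounted at the origin on the work surface. World frame = base frame: x ahead of the robot, y to its left, z up, the work surface at z = 0. Lengths are in m, angles in rad, forces in N, time in s.
With the tool pointing down it reaches from about 0.35 to 0.975 m from the base axis. Payload 17.4 kg.
Tool frame: the origin (TCP) lies between the finger pads; the fingertips stand 22 mm ahead of it and the grasp point (between the pads) lies 3 mm ahead of it (arm.tip_extent is the distance from the TCP to the fingertips, in m); z points along the fingers, y is the direction in which the jaws open and shut (so a half turn about z gives the same grasp; the last joint's range is limited). The gripper opens to 85 mm and grips with 20 to 120 N. Pads are 22 mm wide; open, the fingers measure 114 mm over their backs; the gripper's body (76 mm by 85 mm) begins 54 mm behind the grasp point. The pads swing forward as they close: fully open they stand 13 mm farther back than shut.
Start: joints at [-1.329, 0.116, 1.442, -0, 1.584, -0.038], TCP at [0.186, -0.649, 0.253] pointing down, gripper open.
Joint ranges: [-2.83, 2.83], [-0.83, 2.19], [0.07, 2.5], [-1.14, 4.28], [0.01, 3], [-2.97, 2.97]. Speed limits (rad/s): [1.89, 1.89, 2.22, 3.14, 3.14, 3.14].

INTERFACE

Orientations are given as [roll, pitch, yaw] about the fixed x, y, z axes, in that order (R = Rz(yaw) Ry(pitch) Rx(roll)).
In Python, from plant import arm, viewer, job gives the robot as it stands. The module is installed in compiled form; this text tells all that it offers.
- The arm moves only by the tool carry_out, never from a script. Its argument "plan" is text: rows parted by semicolons, each of 4 numbers parted by spaces: the shift along the tool's x, y, z in mm, then the turn about the tool's z in degrees. In form: x y z spin; .... A call has 1 to 10 rows; each row is the pose to reach, as a shift and turn from the pose measured when the call began, along the tool's axes at that moment; what a row does not reach only later rows make up. A row lasts 1/10 s, in which the tool goes at most 50 mm and 8.59 degrees, less where a joint would pass 70% of its speed; a pose out of reach is approached as far as the arm can. A call with a gripper value outside its range is refused whole. "fingers" is the gripper's target within -1 to 1 (fully open at 1, half-way at 0, shut at -1), set as the call begins (left out, the last holds). The fingers move at their own pace and stop on an object; "force" is the grip in N (left out, the last holds). Time passes only in rows, so rows that repeat a pose let the fingers close. It gives the time, the measured TCP pose, the force and the opening at its end, in the units of the state.
- arm.get_obs(): the state, without advancing time (a new reading comes with each control period).
- viewer.read_camera(name): name is "scene" or "top" or "wrist"; returns the picture (420x560x3 uint8, blue, green, red); there is no depth.
- viewer.camera_params(name): a dict with "fx", "fy", "cx", "cy" (pixels), "k1" (the pictures are not rectified: a ray, as slopes to the right and down, at radius r is drawn at 1 + k1 r^2 times it, then the intrinsics apply), "R" (3x3) and "t" (3): a world point X has camera coordinates R X + t. Camera axes: x right, y down, z forward; pixel columns grow to the right and rows downward; lengths in m; the calibration is good to about 2 mm. A picture is of the moment at which its call begins: read the wrist's pose just before it. camera_params takes no time and is no camera call; for the wrist camera it gives the pose at the moment of the call.
- job.sign_off(): hands the job in, once; it reports no verdict.
The state is a dict: "time": time; "joints": joint angles; "joint_vel": joint speeds; "joint_efforts": joint torques, N m; "position": TCP position; "tcp_rot": TCP orientation; "contact_force": force on the tool from outside, world axes, zero at the start; "moment": the same for the moment, N m; "gripper_width": opening from 0.0 (shut) to 1.0 (fully open).
Only numpy, scipy, OpenCV 4.12 (cv2) and the standard library are available. Lean on these libraries where they do the work, as an engineer would, in place of code of your own. Each camera call takes 0.05 s, during which the arm holds its last target.

## Working session

There is one attempt and no reset: what is moved stays moved. The work goes in short steps, Python scripts to look and compute and a tool call to move; the robot and the scene stay as the last step left them, time stands still between calls to the robot, and variables do not carry over. Pictures are saved under pics/ and viewed, and the job is handed in when it is done.

Besides the shell and the picture viewer there is one more tool, called after "Call:" as name(argument=value, ...) on one line, values as JSON. carry_out: Moves the arm, as the interface text tells. Its arguments: {"type":"object","properties":{"plan":{"type":"string"},"fingers":{"type":"number"},"force":{"type":"number"}},"required":["plan"]}

```bash
mkdir -p pics; python3 - <<'E'
from plant import arm,viewer
import cv2
o=arm.get_obs();print(o['time'],o['position'],o['tcp_rot'],o['contact_force'],o['gripper_width'],arm.tip_extent)
for n in('scene','top'):
    cv2.imwrite(f'pics/{n}0.png',viewer.read_camera(n)); 
    p=viewer.camera_params(n);print(n,p)
E
```

```text
0.0 [ 0.18637265 -0.64858263  0.25257476] [-3.14046650e+00 -3.23595326e-05  2.79831429e-01] [0.43916511 0.32265386 0.40768746] 1.0039435123437426 0.022
scene {'fx': 466.8593352299751, 'fy': 466.8593352299751, 'cx': 285.41522599386434, 'cy': 203.4831235653081, 'k1': -0.07904559908912677, 'R': array([[ 0.87314117,  0.4874063 , -0.00771948],
       [ 0.35737951, -0.65081993, -0.66986066],
       [-0.33151829,  0.58212414, -0.7424467 ]]), 't': array([-0.47485769, -0.13407031,  1.35108026])}
top {'fx': 453.48766136963934, 'fy': 453.48766136963934, 'cx': 277.9574386368228, 'cy': 202.03521683565822, 'k1': -0.03218127999838538, 'R': array([[-0.05163403, -0.99866371,  0.00217377],
       [-0.97450636,  0.0499089 , -0.21873833],
       [ 0.21833754, -0.01341269, -0.97578113]]), 't': array([0.0167657 , 0.57884257, 1.25051268])}
```

View pics/scene0.png

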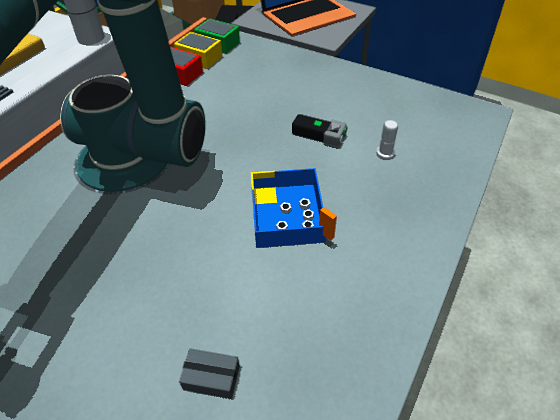

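View pics/top0.png

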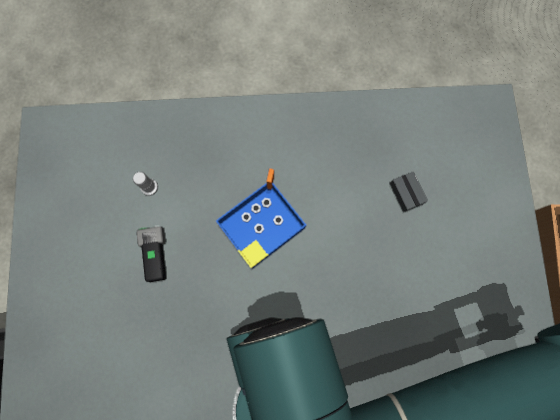

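The scene picture shows the tote near (290,210), its fin at (328,223). In the top picture the yellow corner is near (251,268) and the fin near (270,178). All bystanders are well clear. I'll zoom in to measure.

```bash
python3 - <<'E'
import cv2
a=cv2.imread('pics/top0.png')[160:280,200:320]
b=cv2.imread('pics/scene0.png')[160:260,240:350]
cv2.imwrite('pics/tz.png',cv2.resize(a,None,fx=5,fy=5,interpolation=cv2.INTER_CUBIC))
cv2.imwrite('pics/sz.png',cv2.resize(b,None,fx=6,fy=6,interpolation=cv2.INTER_CUBIC))
E
```

```text
(no output)
```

View pics/tz.png

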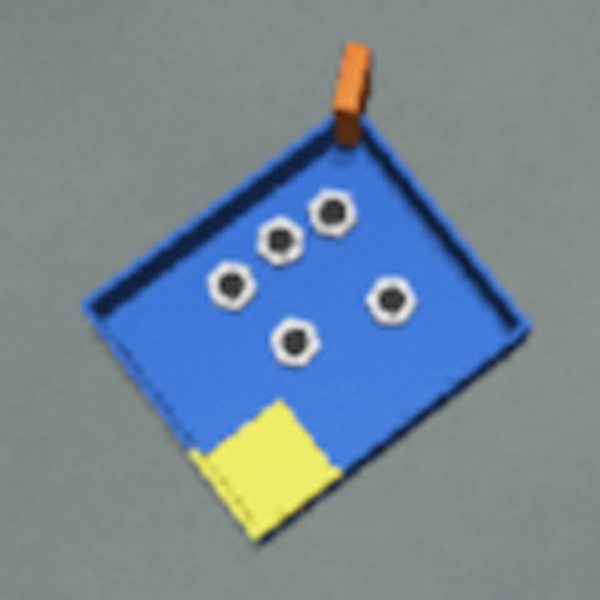

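View pics/sz.png

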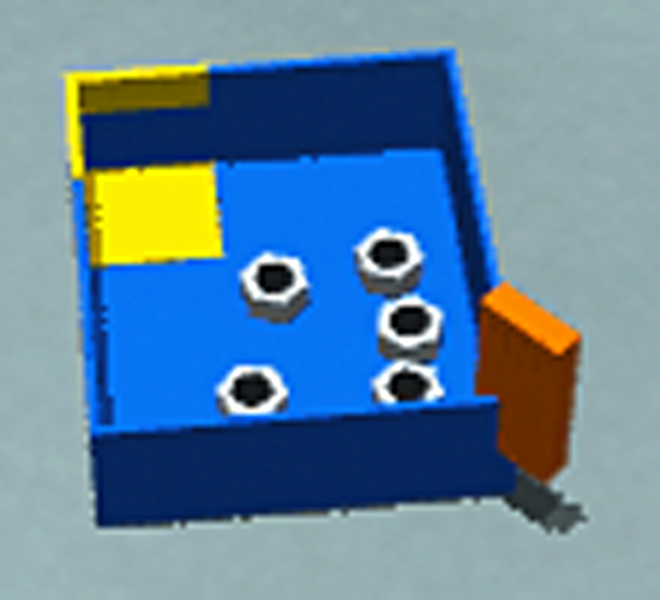

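```bash
cat > h.py <<'E'
import numpy as np
from scipy.optimize import least_squares
from scipy.spatial.transform import Rotation as Rn
def proj(p,X):
    c=np.atleast_2d(X)@p['R'].T+p['t']; s=c[:,:2]/c[:,2:]
    r2=(s**2).sum(1,keepdims=True); s=s*(1+p['k1']*r2)
    return s*[p['fx'],p['fy']]+[p['cx'],p['cy']]
E
python3 - <<'E'
from h import *
from plant import viewer,arm
a=np.radians
L=[131.2*np.cos(a(99.3)),131.2*np.sin(a(99.3)),60];R=[-L[0],-L[1],60];Y=[-131.2,0,60]
F=[131,0,108]
un=lambda q,s,o:(np.array(q,float)+.5)/s-.5+o
fin=[[111,7,108],[151,7,108],[151,-7,108],[111,-7,108]]
M=np.array([L,R,Y]+fin+[[R[0],R[1],0]])/1000
top=un([[85,303],[530,328],[258,538],[335,108],[348,42],[370,48],[360,112]],5,[200,160])
sc=un([[455,50],[97,433],[68,75],[482,302],[503,283],[580,335],[558,355],[97,522]],6,[240,160])
# fin order in scene unknown: use centre only
pt,ps=viewer.camera_params('top'),viewer.camera_params('scene')
fc=np.array([F])/1000
def f(q,cams=(1,1)):
    def W(P): return P@Rn.from_euler('z',q[2]).as_matrix().T+[q[0],q[1],0]
    r=[]
    if cams[0]: r+=[(proj(pt,W(M[:3]))-top[:3]),(proj(pt,W(fc))-top[3:7].mean(0))*2]
    if cams[1]: r+=[(proj(ps,W(M[:3]))-sc[:3]),(proj(ps,W(M[7:]))-sc[7:]),(proj(ps,W(fc))-sc[3:7].mean(0))*2]
    return np.vstack(r).ravel()
for c in((1,1),(1,0),(0,1)):
    s=least_squares(f,[.6,0,0],args=(c,));q=s.x
    g=np.array([.131,0,.09])@Rn.from_euler('z',q[2]).as_matrix().T+[q[0],q[1],0]
    print(q[:2],np.degrees(q[2]),'fin',g,'foot',2*q[:2]-g[:2]);print(f(q,c).reshape(-1,2).round(1).tolist())
E
```

```text
[0.52389565 0.04107748] -15.077860019992208 fin [0.65038574 0.00700027 0.09      ] foot [0.39740556 0.0751547 ]
[[-1.8, -0.5], [0.1, -1.1], [-1.2, -0.5], [-1.2, -1.3], [-0.6, -0.1], [-1.7, 0.3], [-0.7, 0.3], [-0.3, 0.9], [-1.0, 0.5]]
[0.521879   0.03895032] -15.000052093430458 fin [0.64841525 0.00504491 0.09      ] foot [0.39534274 0.07285573]
[[-1.1, 0.2], [0.9, -0.5], [-0.3, 0.2], [0.2, 0.0]]
[0.52492397 0.04283904] -15.217612129987195 fin [0.65133057 0.0084534  0.09      ] foot [0.39851737 0.07722468]
[[0.1, -0.4], [-1.1, -0.1], [0.1, -0.0], [0.3, 0.5], [0.3, -0.1]]
```

Both cameras agree to about 4 mm: the fin is at (0.650, 0.0065) and the tote's yaw is about -15°. I'll move over it at a safe height.

Call:
carry_out(plan="38 -30 0 3; 76 -60 0 6; 114 -90 0 9; 152 -120 0 12; 190 -150 0 15; 228 -180 0 18; 266 -210 0 21; 304 -240 0 24; 342 -270 0 27; 380 -300 0 31", fingers=1)

```text
time: 1.1
position: [0.4694, -0.2535, 0.2529]
tcp_rot: [-3.141, 0.0, -0.264]
contact_force: [-0.2, -0.5, -0.9]
gripper_width: 1.001
```

Call:
carry_out(plan="15 -42 0 0; 30 -84 0 0; 45 -126 0 0; 60 -168 0 0; 75 -210 0 0; 90 -250 0 0; 102 -285 0 0; 107 -298 0 0; 107 -298 0 0; 107 -298 0 0")

```text
time: 2.1
position: [0.65, 0.0058, 0.2528]
tcp_rot: [-3.141, 0.001, -0.263]
contact_force: [0.4, 0.3, -0.3]
gripper_width: 1.002
```

```bash
python3 - <<'E'
from plant import arm,viewer
import cv2
from h import *
o=arm.get_obs();print(o['time'],o['position'],o['tcp_rot'])
p=viewer.camera_params('wrist');im=viewer.read_camera('wrist');cv2.imwrite('pics/w1.png',im)
import pickle;pickle.dump((p,o),open('w1.pkl','wb'))
Rz=Rn.from_euler('z',-15.1,degrees=True).as_matrix()
def W(P):return np.array(P)/1000@Rz.T+[.5235,.0407,0]
print(proj(p,W([[111,7,108],[151,7,108],[151,-7,108],[111,-7,108]])).round(1).tolist())
print(proj(p,W([[-21.2,129.5,60],[21.2,-129.5,60],[-131,0,60]])).round(1).tolist())
E
```

```text
2.1 [0.6499823  0.00579473 0.25279871] [-3.14116275e+00  1.05945680e-03 -2.63487160e-01]
[[274.0, 222.6], [273.6, 180.7], [289.1, 180.7], [288.9, 222.6]]
[[176.5, 311.1], [390.7, 280.7], [281.8, 381.4]]
```

View pics/w1.png

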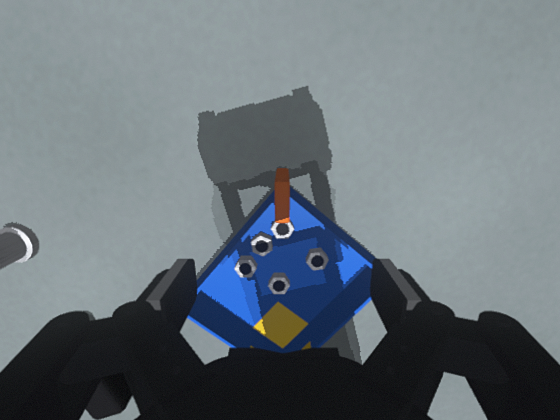

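```bash
python3 - <<'E'
import cv2,pickle
from h import *
p,o=pickle.load(open('w1.pkl','rb'))
print(-p['R'].T@p['t'],p['R'][2])
b=cv2.imread('pics/w1.png')[150:250,230:340]
b=cv2.convertScaleAbs(b,alpha=1.8)
cv2.imwrite('pics/wz.png',cv2.resize(b,None,fx=6,fy=6,interpolation=cv2.INTER_CUBIC))
E
```

```text
[ 0.71946014 -0.01381572  0.372781  ] [-0.27505053  0.07408588 -0.95857107]
```

View pics/wz.png

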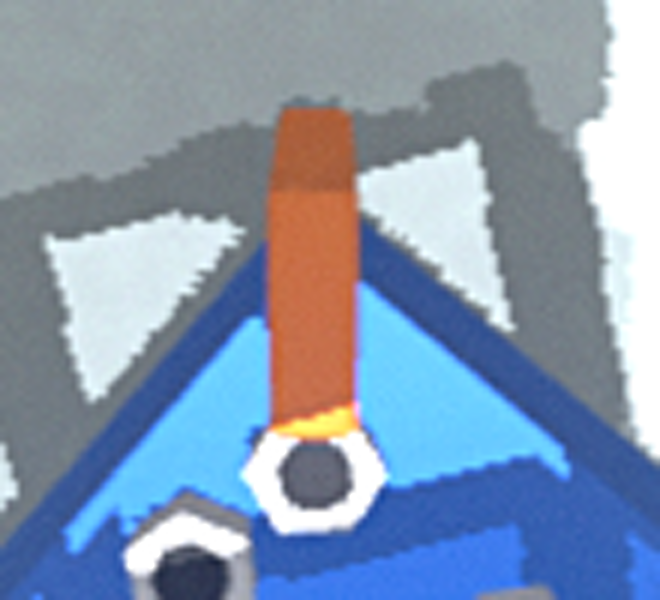

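The fin's top shows at columns 274.7–290 and rows 181–223, against a prediction of 274–289 and 181–223. That confirms the pose to about 1 mm. Descending.

Call:
carry_out(plan="0 0 40 0; 0 0 80 0; 0 0 110 0; 0 0 135 0; 0 0 150 0; 0 0 156 0; 0 0 156 0; 0 0 156 0")

```text
time: 2.95
position: [0.6503, 0.0053, 0.0985]
tcp_rot: [-3.141, -0.001, -0.264]
contact_force: [-0.5, 0.0, 0.6]
gripper_width: 1.0
```

Call:
carry_out(plan="0 0 0 0; 0 0 0 0; 0 0 0 0; 0 0 0 0; 0 0 0 0; 0 0 0 0; 0 0 0 0; 0 0 0 0", fingers=-1, force=30)

```text
time: 3.75
position: [0.6504, 0.0054, 0.0987]
tcp_rot: [-3.14, -0.001, -0.264]
contact_force: [0.8, 1.3, 1.8]
gripper_width: 0.161
```

```bash
python3 - <<'E'
from plant import arm,viewer
import cv2
import numpy as np
o=arm.get_obs();print(o['time'],o['position'],o['tcp_rot'],o['contact_force'],o['gripper_width'])
im=viewer.read_camera('scene');cv2.imwrite('pics/s2.png',cv2.resize(im[100:280,180:420],None,fx=3,fy=3))
# arc about foot
g=np.array([.262,.090])
for a in range(0,34,2):
    t=np.radians(a);r=[g[0]*np.cos(t)-g[1]*np.sin(t),g[0]*np.sin(t)+g[1]*np.cos(t)]
    print(a,'dx %.1f dz %.1f'%tuple((np.array(r)-g)*1000))
E
```

```text
3.75 [0.65042716 0.00538262 0.0987277 ] [-3.14041950e+00 -1.36372491e-03 -2.64452087e-01] [0.8327186  1.31286486 1.82928801] 0.1606061953125079
0 dx 0.0 dz 0.0
2 dx -3.3 dz 9.1
4 dx -6.9 dz 18.1
6 dx -10.8 dz 26.9
8 dx -15.1 dz 35.6
10 dx -19.6 dz 44.1
12 dx -24.4 dz 52.5
14 dx -29.6 dz 60.7
16 dx -35.0 dz 68.7
18 dx -40.6 dz 76.6
20 dx -46.6 dz 84.2
22 dx -52.8 dz 91.6
24 dx -59.3 dz 98.8
26 dx -66.0 dz 105.7
28 dx -72.9 dz 112.5
30 dx -80.1 dz 118.9
32 dx -87.5 dz 125.2
```

View pics/s2.png

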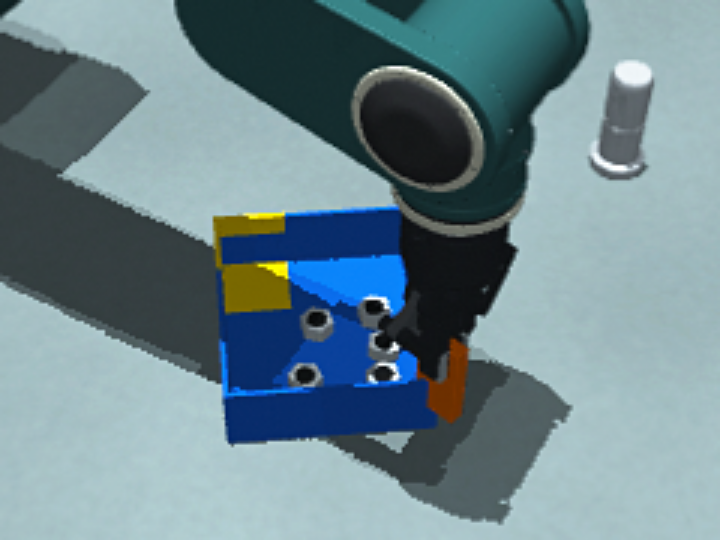

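The scene picture shows the fingers on the fin near (450,370). The opening of 0.16 is 13.7 mm, which matches the 14 mm plate. Next is a first gentle lift along the arc to 6°.

Call:
carry_out(plan="-1 0 -3 0; -2 0 -6 0; -3 0 -9 0; -5 0 -13 0; -6 0 -16 0; -7 0 -18 0; -8 0 -21 0; -10 0 -24 0; -11 0 -27 0; -11 0 -27 0")

```text
time: 4.8
position: [0.6398, 0.0083, 0.1263]
tcp_rot: [-3.14, -0.002, -0.264]
contact_force: [-0.0, -0.3, -4.1]
gripper_width: 0.158
```

```bash
python3 - <<'E'
from plant import arm,viewer
import cv2
o=arm.get_obs();print(o['time'],o['position'],o['tcp_rot'],o['contact_force'],o['moment'],o['gripper_width'])
im=viewer.read_camera('scene');cv2.imwrite('pics/s3.png',cv2.resize(im[100:280,180:420],None,fx=3,fy=3))
E
```

```text
4.8 [0.63976334 0.0082594  0.12625476] [-3.14031243e+00 -1.81263456e-03 -2.64427515e-01] [-0.00417074 -0.34049102 -4.07105904] [-0.05034463 -0.27986832 -0.03372135] 0.15779944015587638
```

View pics/s3.png

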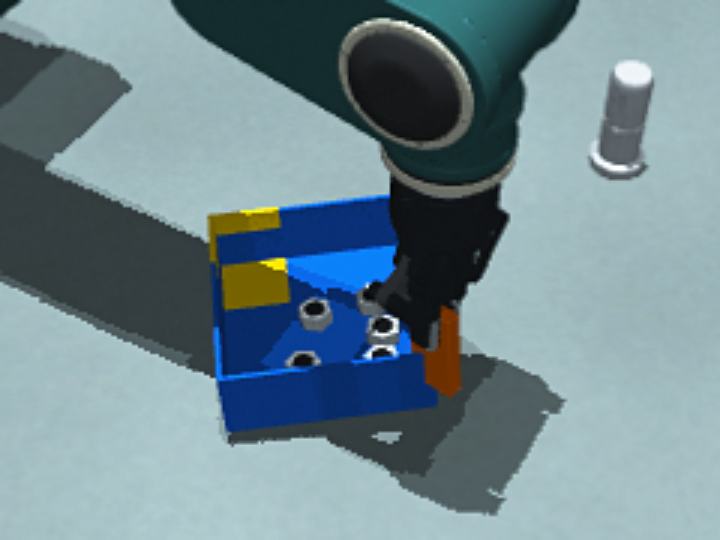

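The tote is tipping about the yellow corner (its upper rim corner stays near (212,215)) and the nuts haven't moved yet. Continuing to 16°.

Call:
carry_out(plan="-2 0 -4 0; -4 0 -9 0; -7 0 -13 0; -9 0 -17 0; -12 0 -21 0; -14 0 -26 0; -17 0 -30 0; -20 0 -34 0; -22 0 -38 0; -25 0 -42 0")

```text
time: 5.85
position: [0.6153, 0.0148, 0.1682]
tcp_rot: [-3.14, -0.002, -0.264]
contact_force: [0.7, -1.0, -5.4]
gripper_width: 0.157
```

```bash
python3 - <<'E'
from plant import arm,viewer
import cv2
o=arm.get_obs();print(o['time'],o['position'],o['tcp_rot'],o['contact_force'],o['moment'],o['gripper_width'])
im=viewer.read_camera('scene');cv2.imwrite('pics/s4.png',cv2.resize(im[100:280,180:420],None,fx=3,fy=3))
E
```

```text
5.85 [0.6153429  0.01478934 0.16817705] [-3.14038363e+00 -1.50017678e-03 -2.64448869e-01] [ 0.65325275 -0.9794996  -5.36679921] [-0.0489979  -0.37394812 -0.01424336] 0.1566488244281473
```

View pics/s4.png

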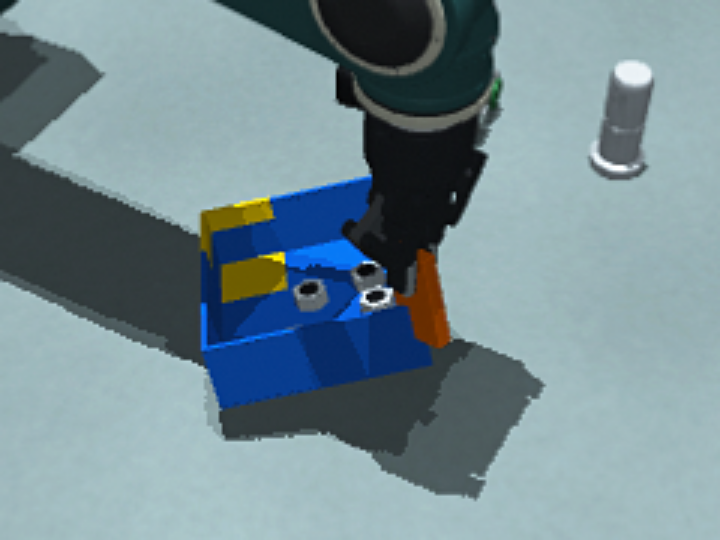

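```bash
cat > fit.py <<'E'
from h import *
from plant import viewer
def fit(pts,tcp,yaw=-15.1,grip=(131,0,95.7)):
    """pts: list of (tote point mm, zoomed px)"""
    ps=viewer.camera_params('scene')
    P=np.array([p for p,_ in pts])/1000;Q=(np.array([q for _,q in pts],float)+.5)/3-.5+[180,100]
    G=np.array(grip)/1000; g=np.array(tcp)-[0,0,.003]
    def W(P,q):
        R=Rn.from_euler('z',yaw+q[1],degrees=True)*Rn.from_euler('y',-q[0],degrees=True)*Rn.from_euler('x',q[2],degrees=True)
        return R.apply(P-G)+g
    f=lambda q:np.r_[(proj(ps,W(P,q))-Q).ravel(),q[1]*.2,q[2]*.2]
    s=least_squares(f,[10,0,0]);q=s.x
    print('tilt,dyaw,roll',q.round(1),'foot',W(np.array([[-.131,0,0]]),q)[0].round(4),'res',f(q).round(1).tolist())
L=[-21.2,129.5,60];R=[21.2,-129.5,60];Y=[-131,0,60];Rb=[21.2,-129.5,0]
E
python3 - <<'E'
from fit import *
fit([(Y,(202,213)),(R,(203,350)),(Rb,(221,408))],[.6153,.0148,.1682])
fit([(Y,(209,215)),(R,(215,378)),(Rb,(228,432))],[.6398,.0083,.1263])
E
```

```text
tilt,dyaw,roll [16.7 -0.7  0.9] foot [ 0.4006  0.0772 -0.0016] res [0.2, -0.2, -0.8, 0.2, 0.1, 0.3, -0.1, 0.2]
tilt,dyaw,roll [ 6.3 -0.7  0.5] foot [ 0.3995  0.0772 -0.0004] res [0.2, -0.0, 0.1, 0.7, -0.6, -0.2, -0.1, 0.1]
```

The fit gives a tilt of 16.7° with the foot within 2 mm of the bench, so the pivot is working. Continuing to about 28°, then holding briefly.

Call:
carry_out(plan="-4 0 -5 0; -8 0 -10 0; -12 0 -15 0; -17 0 -19 0; -21 0 -24 0; -26 0 -29 0; -30 0 -33 0; -35 0 -38 0; -39 0 -42 0; -39 0 -42 0")

```text
time: 6.9
position: [0.5773, 0.0252, 0.2117]
tcp_rot: [-3.14, -0.003, -0.264]
contact_force: [-0.7, -0.1, -5.3]
gripper_width: 0.161
```

Call:
carry_out(plan="0 0 0 0; 0 0 0 0; 0 0 0 0; 0 0 0 0; 0 0 0 0; 0 0 0 0; 0 0 0 0; 0 0 0 0; 0 0 0 0; 0 0 0 0")

```text
time: 7.9
position: [0.5773, 0.0252, 0.2117]
tcp_rot: [-3.14, -0.003, -0.264]
contact_force: [-0.5, -0.3, -4.7]
gripper_width: 0.161
```

```bash
python3 - <<'E'
from plant import arm,viewer
import cv2
o=arm.get_obs();print(o['time'],o['position'],o['tcp_rot'],o['contact_force'],o['moment'],o['gripper_width'])
for n in('scene','top','wrist'):
    im=viewer.read_camera(n)
    if n=='scene': im=cv2.resize(im[100:280,180:420],None,fx=3,fy=3)
    if n=='top': im=cv2.resize(im[140:300,180:360],None,fx=3,fy=3)
    cv2.imwrite(f'pics/{n}5.png',im)
E
```

```text
7.9 [0.57727709 0.02516487 0.21166519] [-3.13991757e+00 -3.06795620e-03 -2.64264090e-01] [-0.49883711 -0.25202488 -4.73270065] [-0.10016588 -0.25495074 -0.01816483] 0.1605684039424334
```

View pics/scene5.png

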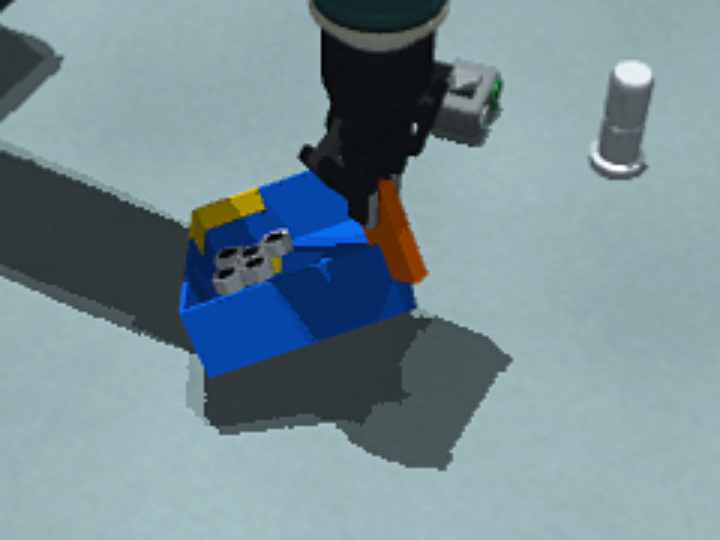

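View pics/top5.png

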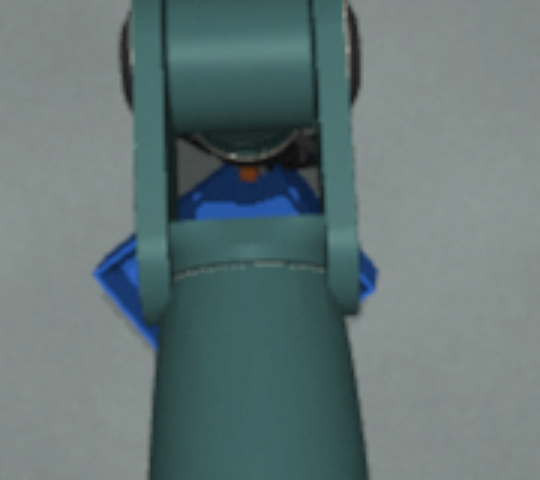

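View pics/wrist5.png

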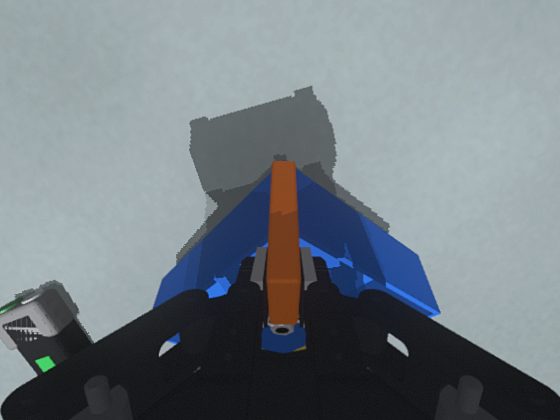

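The scene picture shows all five nuts slid down by the yellow corner, at (215–290, 230–285). I'll measure their distances to the corner.

```bash
python3 - <<'E'
from plant import viewer
import cv2
im=viewer.read_camera('scene')
cv2.imwrite('pics/scene6.png',cv2.resize(im[160:230,235:325],None,fx=8,fy=8,interpolation=cv2.INTER_CUBIC))
E
```

```text
(no output)
```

View pics/scene6.png

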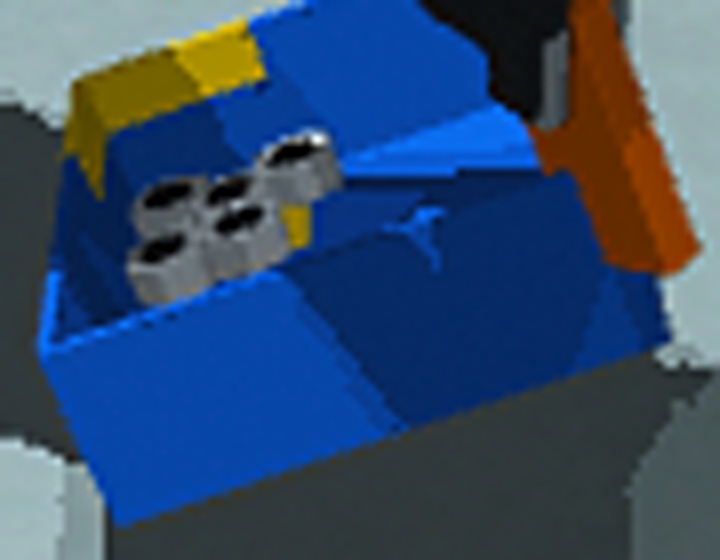

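```bash
cat > nuts.py <<'E'
from h import *
from plant import viewer
def run(rim,nuts,tcp,grip=(131,0,95.7),yaw=-15.1,off=(235,160),s8=8):
    ps=viewer.camera_params('scene');un=lambda q:(np.array(q,float)+.5)/s8-.5+np.array(off)
    P=np.array([[-131,0,60],[21.2,-129.5,60],[21.2,-129.5,0]])/1000;Q=un(rim)
    G=np.array(grip)/1000;g=np.array(tcp)-[0,0,.003]
    def W(P,q): return (Rn.from_euler('z',yaw+q[1],degrees=True)*Rn.from_euler('y',-q[0],degrees=True)*Rn.from_euler('x',q[2],degrees=True)).apply(P-G)+g
    f=lambda q:np.r_[(proj(ps,W(P,q))-Q).ravel(),q[1]*.2,q[2]*.2]
    q=least_squares(f,[10,0,0]).x
    print('tilt..',q.round(1),'foot',W(np.array([[-.131,0,0]]),q)[0].round(4),'res',f(q).round(1).tolist())
    for n in nuts:
        u=un(n); h=lambda x:(proj(ps,W(np.array([[x[0],x[1],.018]]),q))-u).ravel()
        x=least_squares(h,[-.08,0]).x
        print(n,(x*1000).round(1),'dist %.1f'%(1000*np.hypot(x[0]+.126,x[1])))
E
python3 - <<'E'
from nuts import run
run([(72,82),(42,352),(118,522)],[(170,194),(230,188),(295,152),(240,219),(163,248)],[.5773,.0252,.2117])
E
```

```text
tilt.. [28.5 -0.4  1. ] foot [ 3.997e-01  7.630e-02 -3.000e-04] res [0.3, -0.3, -1.0, 0.5, -0.1, 0.6, -0.1, 0.2]
(170, 194) [-104.3    0.3] dist 21.7
(230, 188) [-80.7   8.7] dist 46.1
(295, 152) [-73.5  32.5] dist 61.8
(240, 219) [-57.6  -5.7] dist 68.7
(163, 248) [-74.1 -26.6] dist 58.3
```

All five nuts are 22–69 mm from the corner (limit 85 mm), the tilt is 28.5° and the foot is on the bench. I'll do one stillness check and then hand in.

Call:
carry_out(plan="0 0 0 0; 0 0 0 0; 0 0 0 0; 0 0 0 0; 0 0 0 0; 0 0 0 0; 0 0 0 0; 0 0 0 0; 0 0 0 0; 0 0 0 0")

```text
time: 9.1
position: [0.5773, 0.0252, 0.2117]
tcp_rot: [-3.14, -0.003, -0.264]
contact_force: [-0.8, 0.8, -5.5]
gripper_width: 0.158
```

```bash
python3 - <<'E'
from plant import arm,viewer,job
import cv2,numpy as np
a=viewer.read_camera('scene');b=cv2.imread('pics/scene6.png')
c=cv2.resize(a[160:230,235:325],None,fx=8,fy=8,interpolation=cv2.INTER_CUBIC)
d=cv2.absdiff(b,c).max(2);print('diff',d.mean(),(d>40).mean())
# bystanders unchanged
z=cv2.imread('pics/scene0.png');
for n,(r0,r1,c0,c1) in dict(pillar=(115,165,370,400),scanner_right=(118,150,335,350),block=(340,400,175,245)).items():
    print(n,(cv2.absdiff(a,z).max(2)[r0:r1,c0:c1]>40).mean())
o=arm.get_obs();print(o['time'],o['position'],o['contact_force'],o['gripper_width'],np.abs(o['joint_vel']).max())
E
```

```text
diff 1.1885565476190476 0.00012648809523809523
pillar 0.0
scanner_right 0.0
block 0.0
9.15 [0.57728338 0.02518159 0.21167866] [ 0.82064923  0.19637982 -4.53947991] 0.15652980363736102 0.0012362358843329053
```

```bash
python3 -c "
from plant import job;print(job.sign_off())"
```

```text
the job is handed in; nothing more can be done
None
```

I gripped the fin at 30 N, tipped the tote in an arc about its yellow corner, and signed off at about 9.2 s while still holding it. Sign-off gives no verdict, so what follows is from my own last checks:

- **Tilt and pivot:** The slope is about 28.5°, the yellow corner is within 1 mm of the bench, and the fin grip point is about 0.20 m up.
- **Nuts:** All five are in the tote by the yellow corner, 22 to 69 mm from the inner corner point (limit 85 mm). These distances come from the scene camera only, because the arm blocked the top view.
- **Stillness:** Scene pictures of the tote and nuts taken about 1 s apart showed no change beyond noise.
- **Other things on the bench:** The pillar, the steel block and the visible end of the scanner are unchanged in the scene picture. The rest of the scanner was not compared.

No check failed. The two fixed cameras differed by about 4 mm on the fin's position, and the wrist camera settled that to about 1 mm before I gripped it.

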